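Hang a rinsed bottle on the glassware dryer and start it

TASK

Take the rinsed amber bottle from the draining tray, turn it mouth down and lower it gently over the free drying tube of the hot-air dryer until its rim sits fully home on the foot of the tube, and let go. Then start the dryer by turning its timer knob clockwise from off to the green mark. Leave the other glassware and the purple cap where they are.

Things in the scene. Friction and masses are not known exactly. Their poses are not given: they have to be found in the camera images.
- bottle_mid (a point): Centre (on the axis, half-way up) of the loose amber glass bottle, 100 mm long, about 120 g. Its z axis runs from base to mouth. Closed flat base, straight round body 56 mm in diameter up to 60 mm from the base, shoulder, then a neck 38 mm outside, 30 mm inside. It starts lying on two ribs of the draining tray, mouth pointing away from the robot and 20 degrees down.
- bottle_rim (a point): Centre of the amber bottle's mouth, at its rim, 50 mm along z from bottle_mid; same axes.
- drainer: Fixed blue draining tray, 155 mm (x) by 180 mm (y); origin on the table under its centre. Deck slopes 20 degrees down towards +x (away from the robot), 72 to 16 mm high, with an edge 13 mm high at the sides, a lip 23 mm high at the low end and round ribs 10 mm high along the slope. The bottle lies in the channel on its -y side, axis 34 mm above the deck; the other is empty.
- free_tube_seat (a point): Seat of the one free drying tube, on the tube's axis (z up), where a bottle's rim rests: the tops of four radial ribs on its grey foot (62 mm in diameter), 7 mm above the dryer's top. The upright perforated steel tube is 18 mm in diameter; its chamfered tip is 62 mm above the seat. Which of the three tubes is free varies; they stand in a row along the dryer's y, 120 mm apart.
- dryer: Fixed white hot-air glassware dryer, a box 280 mm (x) by 360 mm (y) by 85 mm high; origin on the table under its centre, x away from the robot. Three upright drying tubes stand in a row 40 mm to the +x of its centre; the timer knob stands on the grey control strip near its front (-x) edge.
- timer (a joint): Timer knob angle in rad: 0 at the white off mark (start, stop), growing as the knob is turned clockwise seen from above, up to 2.6; the green mark is at 1.05 rad (60 degrees). It turns with slight friction (about 0.04 N m) and stays where it is left.
- timer_grip (a point): Point on the timer knob's upright axis, 30 mm above the dryer's top. The knob is 37 mm high: a round skirt 46 mm in diameter and 8 mm high, and across it a grip bar 46 mm long and 14 mm wide that reaches to the top. x runs along the bar towards its white pointer and turns with the knob; at off it points along the dryer's x.
- clear_bottle_mid (a point): Centre of a clear bottle of the same shape and size, already hanging mouth down on another tube; leave it.
- beaker_mid (a point): Centre of a clear glass beaker, 50 mm in diameter, 70 mm high, already hanging mouth down on the third tube; leave it.
- stock_bottle_mid (a point): Centre of a closed clear bottle with purple cap standing on the bench, 56 mm in diameter, 107 mm high; leave it.
- cap_mid (a point): Centre of a loose purple screw cap lying on the bench, 53 mm in diameter, 25 mm high; leave it.
Things that resemble listed ones, but are neither listed nor needed, are in the scene too. What is shaped like the part that bears bottle_mid but pink, turquoise or yellow is not meant.

How it is judged (in metres and radians):
On the way, in this order (a step that is already met when the one before it is completed fails the run):
1. the amber bottle hangs mouth down on the free tube, its rim home on the seat, and is let go (z of bottle_rim in the frame of free_tube_seat below 0.004 m and horizontal distance between bottle_rim and free_tube_seat below 0.012 m and angle between bottle_mid's own z axis and vertical above 3.04 rad and contact force between bottle and the fingers below 0.1 N), for 0.2 s.
2. the timer knob is turned clockwise to the green mark (within 10 degrees) (value of joint timer between 0.87 and 1.23 rad), for 0.2 s.
At the end, for the whole second after the job is handed in: The amber bottle stands still mouth down (within 6 degrees of plumb) over the free tube, its rim within 4 mm of the seat's height and 12 mm of the tube's axis, and the timer knob rests within 10 degrees of the green mark (all of step 2 and z of bottle_rim in the frame of free_tube_seat between -0.004 and 0.004 m and horizontal distance between bottle_rim and free_tube_seat below 0.012 m and angle between bottle_mid's own z axis and vertical above 3.04 rad and linear speed of bottle below 0.02 m/s); the robot touches nothing.
It fails at once if the amber bottle is let fall over the tube from more than 10 mm above its seat (horizontal distance between bottle_rim and free_tube_seat below 0.04 m and z of bottle_rim in the frame of free_tube_seat above 0.01 m and contact force between bottle and the fingers below 0.05 N and linear speed of bottle above 0.2 m/s).
It fails at once if the hanging clear bottle or beaker is shifted by more than 20 mm (distance of any of clear_bottle_mid, beaker_mid from where it was at the start of the episode above 0.02 m).
It fails at once if the stock bottle or the purple cap is shifted by more than 30 mm (distance of any of stock_bottle_mid, cap_mid from where it was at the start of the episode above 0.03 m).
It also fails if it takes over 54 s, if anything falls off the work surface, if the arm or the gripper's body presses on something with over 40 N, if the wrist force passes 120 N, or if a joint passes its speed limit or range.

ROBOT

A 6-joint arm with a two-finger parallel gripper is mounted at the origin on the work surface. World frame = base frame: x ahead of the robot, y to its left, z up, the work surface at z = 0. Lengths are in mm, angles in rad, forces in N, time in s.
With the tool pointing down it reaches from about 350 to 775 mm from the base axis. Payload 7.3 kg.
Tool frame: the origin (TCP) lies midway between the tips of the shut fingers; the grasp point (between the pads) lies 19 mm behind it; z points along the fingers, x is the direction in which the jaws open and shut, and the axes are right-handed (so a half turn about z gives the same grasp; the last joint's range is limited). The gripper opens to 92 mm and grips with 3 to 60 N. Pads are 19 mm wide; open, the fingers measure 130 mm over their backs; the gripper's body (75 mm by 190 mm) begins 47 mm behind the grasp point.
Start: joints at [1.024, 0.342, 1.524, -0, 1.275, -0.146], TCP at [204.819, 483.419, 226.741] pointing down, gripper open.
Joint ranges: [-2.53, 2.53], [-0.77, 2.02], [0.04, 2.7], [-1, 4.14], [0.28, 2.66], [-3.11, 3.11]. Speed limits (rad/s): [2.57, 2.57, 3.14, 3.14, 3.14, 3.14].

INTERFACE

Orientations are given as [roll, pitch, yaw] about the fixed x, y, z axes, in that order (R = Rz(yaw) Ry(pitch) Rx(roll)).
In Python, from plant import bot gives the robot as it stands.
- The arm moves only by the shell command python3 -m pendant 'ROWS' [OPENING]. ROWS is JSON, a list of rows, each an object with "linear": the shift along the world's x, y, z in mm, a list of three; "twist": the turn about the world's z in degrees. In form: [{"linear": [x, y, z], "twist": twist}, ...]. A call has 1 to 20 rows; each row is the pose to reach, as a shift and turn from the pose commanded when the call began; what a row does not reach only later rows make up. A row lasts 1/8 s, in which the tool goes at most 62.5 mm and 10.7 degrees, less where a joint would pass 70% of its speed; a pose out of reach is approached as far as the arm can. A call with a gripper value outside its range is refused whole. OPENING is the closure in counts, from 0 (fully open) to 255 (shut), set as the call begins (- or left out, the last holds). The fingers move at their own pace and stop on an object; the grip force is fixed at half the most. Time passes only in rows, so rows that repeat a pose let the fingers close. It gives the time, the measured TCP pose, the force and the opening at its end, in the units of the state.
- bot.get_obs(): the state, without advancing time (a new reading comes with each control period).
- bot.capture(name): name is "scene" or "top" or "wrist"; returns a dict with "frame" (420x560x3 uint8, blue, green, red), "z_map" (420x560 float32, mm along the optical axis (not along the pixel's ray), 0 where there is no reading), "fx", "fy", "cx", "cy" (pixels), "rvec" (rotation vector, rad) and "tvec" (3), from world to camera coordinates, as OpenCV has them. Camera axes: x right, y down, z forward; pixel columns grow to the right and rows downward; lengths in mm; the calibration is good to about 2 mm. A picture is of the moment at which its call begins.
- bot.close_job(): hands the job in, once; it reports no verdict.
The state is a dict: "time": time; "joint_positions": joint angles; "dq": joint speeds; "tau": joint torques, N m; "tool_pos": TCP position; "tcp_rot": TCP orientation; "contact_force": force on the tool from outside, world axes, zero at the start; "moment": the same for the moment, N m; "grip_width": finger opening in mm.
Only numpy, scipy, OpenCV 4.12 (cv2) and the standard library are available. Lean on these libraries where they do the work, as an engineer would, in place of code of your own. Each camera call takes 0.05 s, during which the arm holds its last target. There are 200 camera calls.

## Working session

There is one attempt and no reset: what is moved stays moved. The work goes in short steps, Python scripts to look and compute and a shell command to move; the robot and the scene stay as the last step left them, time stands still between calls to the robot, and variables do not carry over. Pictures are saved under pics/ and viewed, about 8 in all and at most 12, crops included, and the job is handed in when it is done.

```bash
ls; mkdir -p pics
cat > h.py <<'E'
import numpy as np, cv2
from plant import bot
def cap(n):
    c=bot.capture(n); c['R']=cv2.Rodrigues(np.array(c['rvec'],float))[0]; c['t']=np.array(c['tvec'],float).ravel(); return c
def cloud(c):
    z=c['z_map'].astype(float); v,u=np.mgrid[:z.shape[0],:z.shape[1]]
    P=np.stack([(u-c['cx'])/c['fx']*z,(v-c['cy'])/c['fy']*z,z],-1)
    W=(P-c['t'])@c['R']; W[z==0]=np.nan; return W
def hsv(c): return cv2.cvtColor(c['frame'],cv2.COLOR_BGR2HSV)
E
python3 - <<'E'
from h import *
a=cap('scene');b=cap('top')
cv2.imwrite('pics/scene.png',a['frame']);cv2.imwrite('pics/top.png',b['frame'])
np.savez('c0.npz',s=cloud(a),t=cloud(b),sh=hsv(a),th=hsv(b))
print(bot.get_obs()); 
for c in(a,b): print(c['fx'],c['cx'],c['cy'],-c['R'].T@c['t'])
E
```

```text
pics
{'time': 0.1, 'joint_positions': array([ 1.02404563e+00,  3.42654545e-01,  1.52487268e+00,  3.80345475e-06,
        1.27540300e+00, -1.46005088e-01]), 'dq': array([-0.00038203, -0.00077629, -0.00245007, -0.00059326, -0.00148648,
        0.00012217]), 'tau': array([ 1.55096455e-03, -4.32004952e+01, -2.44695264e+01,  7.18668918e-02,
        5.25933481e-02, -1.52451321e-05]), 'tool_pos': array([204.60662331, 483.11782262, 226.13072017]), 'tcp_rot': array([-3.14139446e+00,  1.32280852e-03,  1.17004974e+00]), 'contact_force': array([ 1.23330232, -0.42532847,  0.09736285]), 'moment': array([-0.00332415, -0.04825027, -0.00642715]), 'grip_width': 91.68501455206331}
512.6642637736811 271.216476334352 214.5558186162202 [1440.40884763  -11.51549786 1267.04922644]
395.6242448091119 282.77837692002896 208.71163034313028 [ 358.38674154  147.4975997  1100.00408844]
```

View pics/scene.png

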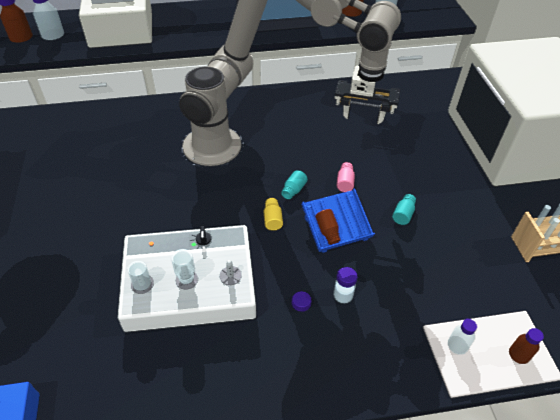

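View pics/top.png

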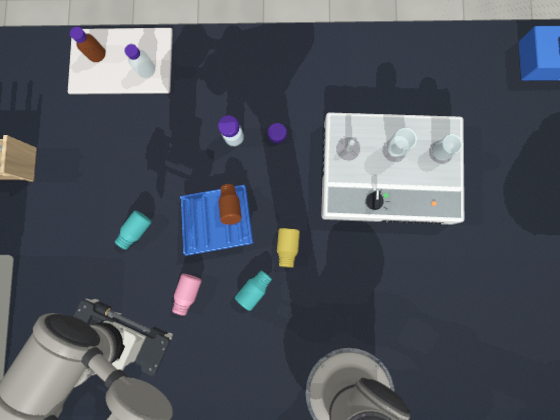

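Run:
```python
from h import *
d=np.load('c0.npz')
for k in 'st':
    W=d[k];H=d[k+'h'];h,s,v=H[...,0],H[...,1],H[...,2]; z=W[...,2]
    def rep(n,m):
        p=W[m&np.isfinite(z)]
        if len(p)<8: print(k,n,len(p));return p
        print(k,n,len(p),np.median(p,0).round(),np.percentile(p,2,0).round(),np.percentile(p,98,0).round());return p
    xy=lambda x0,x1,y0,y1,z0,z1:(W[...,0]>x0)&(W[...,0]<x1)&(W[...,1]>y0)&(W[...,1]<y1)&(z>z0)&(z<z1)
    am=((h<15)|(h>175))&(s>150)&xy(250,620,100,450,20,140)&(v>30)
    p=rep('amber',am)
    q=p[:,:2]-p[:,:2].mean(0);w,V=np.linalg.eigh(q.T@q);print('axis yaw',np.degrees(np.arctan2(V[1,1],V[0,1])))
    m=((h>105)&(h<125)&(s>150)&xy(250,620,100,450,8,110)); p=rep('tray',m)
    r=cv2.minAreaRect(p[:,:2].astype(np.float32));print(r)
    m=xy(300,700,-300,120,75,95)&(s<60); p=rep('dryer top',m)
    print(cv2.minAreaRect(p[:,:2].astype(np.float32)))
    rep('above',xy(300,700,-300,120,98,115));rep('ab3',xy(300,700,-300,120,125,260))
    n,l,st,ce=cv2.connectedComponentsWithStats(xy(300,700,-320,150,98,260).astype(np.uint8))
    for i in range(1,n):
        if st[i,4]>15: rep(f'comp{i} {ce[i].round()}',l==i)
    rep('purple',(h>125)&(h<150)&(s>120)&xy(400,700,0,500,5,150))
```

```text
s amber 491 [506. 314.  88.] [465. 289.  44.] [548. 338. 108.]
axis yaw -163.5201785222998
s tray 2266 [451. 375.  48.] [376. 266.  19.] [545. 446.  78.]
((457.4073181152344, 357.9986572265625), (169.7558135986328, 184.0401153564453), 10.191414833068848)
s dryer top 7584 [ 589. -101.   86.] [ 463. -283.   81.] [696.  63.  93.]
((579.8206787109375, -110.53623962402344), (360.26348876953125, 252.59725952148438), 87.75918579101562)
s above 155 [ 649. -119.  106.] [ 499. -250.   99.] [656.  15. 114.]
s ab3 1019 [ 646. -125.  163.] [ 610. -252.  127.] [663.   9. 196.]
s comp1 [202. 234.] 90 [510. -57. 121.] [484. -64. 102.] [526. -50. 127.]
s comp5 [183. 265.] 621 [ 651. -111.  185.] [ 613. -137.  103.] [664. -86. 197.]
s comp6 [139. 275.] 493 [ 645. -229.  157.] [ 612. -254.  100.] [ 656. -208.  166.]
s comp7 [230. 268.] 100 [646.   7. 132.] [637.  -1. 101.] [651.  16. 156.]
s purple 213 [691. 307. 104.] [509. 177.  20.] [700. 344. 112.]
t amber 658 [488. 315.  93.] [447. 290.  66.] [546. 339. 110.]
axis yaw -171.00959972057143
t tray 3149 [439. 376.  54.] [375. 268.  21.] [539. 445.  79.]
((458.6402587890625, 358.7789306640625), (163.67311096191406, 179.73426818847656), 10.23460578918457)
t dryer top 11365 [564. -99.  87.] [ 459. -279.   82.] [695.  65.  92.]
((580.4696044921875, -108.64335632324219), (358.9864501953125, 250.67132568359375), 88.13201141357422)
t above 127 [ 616. -101.  105.] [ 479. -238.   98.] [646.  15. 115.]
t ab3 1147 [ 629. -122.  165.] [ 606. -250.  128.] [656.  11. 196.]
t comp1 [402. 142.] 628 [ 629. -106.  192.] [ 609. -135.  108.] [659. -84. 197.]
t comp2 [447. 147.] 552 [ 626. -223.  162.] [ 606. -252.  102.] [ 652. -207.  166.]
t comp3 [350. 144.] 82 [636.  10. 146.] [632.   1. 100.] [646.  17. 157.]
t comp4 [376. 200.] 149 [500. -55. 122.] [479. -63.  99.] [524. -48. 127.]
t purple 337 [688. 304. 104.] [674. 176.   8.] [700. 343. 111.]
```

Run:
```python
from h import *
from scipy.optimize import least_squares
d=np.load('c0.npz'); yaw=np.radians(10.2)
t=np.radians(20);a=np.array([np.cos(t)*np.cos(yaw),np.cos(t)*np.sin(yaw),-np.sin(t)])
l=np.array([-np.sin(yaw),np.cos(yaw),0]);n=np.cross(a,l)
for k in 'st':
    W=d[k];H=d[k+'h'];h,s,v=H[...,0],H[...,1],H[...,2];z=W[...,2]
    m=((h<15)|(h>175))&(s>150)&(W[...,0]>400)&(W[...,0]<620)&(W[...,1]>250)&(W[...,1]<400)&(z>20)&(z<140)&(v>30)
    p=W[m];o=np.array([490,315,75.]);q=p-o
    A,L,N=q@a,q@l,q@n
    print(k,np.percentile(A,[0,1,3,50,97,99,100]).round(1))
    b=(A<0)&(A>-40)
    f=least_squares(lambda x:np.hypot(L[b]-x[0],N[b]-x[1])-28,[0,0],loss='soft_l1')
    print(f.x,'axis pt',o+f.x[0]*l+f.x[1]*n, np.abs(f.fun).mean())
    # tray corners & tube/knob
    m=(z>120)&(z<160)&(W[...,0]>600)&(W[...,0]<680)&(W[...,1]>-30)&(W[...,1]<50)
    p=W[m]; print('tube',np.round([[lo,*p[(p[:,2]>lo)&(p[:,2]<lo+10)].mean(0)] for lo in(120,130,140,150) if ((p[:,2]>lo)&(p[:,2]<lo+10)).any()],1).tolist())
    m=(z>118)&(z<132)&(W[...,0]>460)&(W[...,0]<545)&(W[...,1]>-90)&(W[...,1]<-30)
    print('knob',cv2.minAreaRect(W[m][:,:2].astype(np.float32)),W[m].mean(0).round(1))
    m=(z>88)&(z<98)&(W[...,0]>600)&(W[...,0]<690)&(W[...,1]>-40)&(W[...,1]<55)&(v<150)
    print('foot',m.sum(),cv2.minEnclosingCircle(W[m][:,:2].astype(np.float32)))
```

```text
s [-36.7 -35.1 -32.4  10.6  57.3  59.6  60.8]
[ 3.43221879 -3.9641392 ] axis pt [488.05781881 318.13788043  71.27492764] 1.9957778423582078
tube [[120.0, 646.7, 7.2, 124.9], [130.0, 645.6, 6.8, 134.9], [140.0, 645.9, 6.5, 145.8], [150.0, 642.4, 7.1, 153.1]]
knob ((504.2547912597656, -57.52476119995117), (13.627599716186523, 44.32365036010742), 89.45474243164062) [503.8 -57.4 123. ]
foot 73 ((642.5859375, 6.989696502685547), 30.359886169433594)
t [-40.7 -40.  -39.4 -10.   53.6  57.9  61.5]
[ 4.41216743 -3.32612565] axis pt [488.09904961 319.14098386  71.87446427] 4.3694983321340475
tube [[120.0, 634.8, 12.0, 126.0], [130.0, 633.7, 9.2, 135.8], [140.0, 637.9, 10.2, 147.0], [150.0, 639.2, 8.3, 154.0]]
knob ((501.4600524902344, -56.63945388793945), (13.457550048828125, 45.33456039428711), 88.19562530517578) [501.5 -56.4 123. ]
foot 33 ((645.4207763671875, 15.295105934143066), 26.835060119628906)
```

```bash
python3 -m pendant '[{"linear":[0,0,0],"twist":0},{"linear":[45,-28,0],"twist":8},{"linear":[90,-56,0],"twist":16},{"linear":[135,-84,0],"twist":24},{"linear":[180,-112,0],"twist":33.2},{"linear":[225,-140,0],"twist":33.2},{"linear":[265,-168,0],"twist":33.2},{"linear":[265,-168,-27],"twist":33.2},{"linear":[265,-168,-47],"twist":33.2},{"linear":[265,-168,-47],"twist":33.2}]' 44
python3 - <<'E'
from h import *
c=cap('wrist');cv2.imwrite('pics/w1.png',c['frame']);o=bot.get_obs();print(o['tool_pos'],o['tcp_rot'],o['time'],o['grip_width'])
W=cloud(c);H=hsv(c);h,s,v=H[...,0],H[...,1],H[...,2];z=W[...,2]
m=((h<15)|(h>175))&(s>150)&(W[...,0]>400)&(W[...,0]<620)&(W[...,1]>250)&(W[...,1]<400)&(z>20)&(z<140)&(v>30)
p=W[m];print(len(p),np.percentile(p,[1,50,99],0).round(1))
yaw=np.radians(10.2);a=np.array([np.cos(yaw),np.sin(yaw)]);l=np.array([-a[1],a[0]])
q=p[:,:2]-[469.5,315];A,L=q@a,q@l
for lo in range(-30,80,10):
    b=(A>=lo)&(A<lo+10)
    if b.sum()>20: print(lo,np.percentile(L[b],[1,99]).round(1),p[b,2].max().round(1))
E
```

```text
time: 1.35
tool_pos: [469.0, 314.8, 178.1]
tcp_rot: [-3.138, 0.001, 1.749]
contact_force: [0.1, 1.0, 0.2]
grip_width: 75.8
[469.6148635  315.2896237  179.46092091] [-3.14033141e+00  2.77522141e-04  1.74942546e+00] 1.4 76.23325442355105
6251 [[443.7 289.   63. ]
 [474.9 316.7  92.1]
 [545.  341.3 107.2]]
-30 [-22.7  21.1] 82.7
-20 [-25.2  23.6] 108.5
-10 [-25.1  23.2] 109.3
0 [-25.   23.1] 106.2
10 [-25.   23.3] 102.2
20 [-25.2  23.3] 99.3
30 [-24.3  22.3] 94.7
40 [-19.   16.4] 91.0
50 [-17.8  15.7] 84.7
60 [-18.2  17.1] 76.5
70 [-16.7  15.4] 70.2
```

View pics/w1.png

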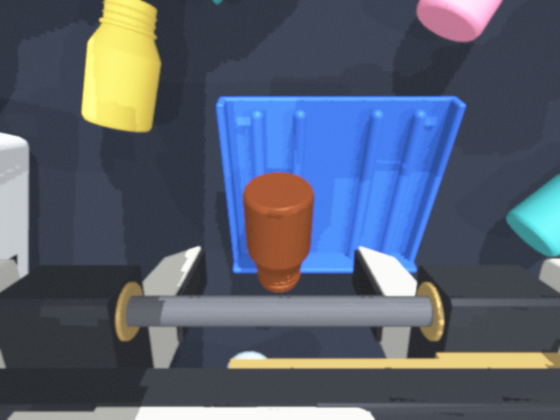

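```bash
python3 -m pendant '[{"linear":[0,-1,-40],"twist":0},{"linear":[0,-1,-80],"twist":0},{"linear":[0,-1,-100],"twist":0},{"linear":[0,-1,-110],"twist":0},{"linear":[0,-1,-119],"twist":0},{"linear":[0,-1,-119],"twist":0}]'
python3 -m pendant '[{"linear":[0,0,0],"twist":0},{"linear":[0,0,0],"twist":0},{"linear":[0,0,0],"twist":0},{"linear":[0,0,0],"twist":0},{"linear":[0,0,0],"twist":0},{"linear":[0,0,0],"twist":0}]' 255
python3 -m pendant '[{"linear":[0,0,10],"twist":0},{"linear":[0,0,30],"twist":0},{"linear":[0,0,50],"twist":0},{"linear":[0,0,80],"twist":0},{"linear":[0,0,110],"twist":0},{"linear":[0,0,110],"twist":0},{"linear":[0,0,110],"twist":0}]'
cat > tilt.py <<'E'
from h import *
import sys
o=bot.get_obs();T=o['tool_pos'];yaw=o['tcp_rot'][2]-np.pi/2;a=np.array([np.cos(yaw),np.sin(yaw),0]);print(T.round(1),o['tcp_rot'].round(3),o['grip_width'].round(1),o['time'],o['contact_force'].round(1))
for k in sys.argv[1].split(','):
    c=cap(k);W=cloud(c);H=hsv(c);h,s,v=H[...,0],H[...,1],H[...,2]
    m=((h<15)|(h>172))&(s>120)&(v>25)&(np.linalg.norm(W-T,axis=-1)<150)
    p=W[m]-T; A=p@a; Z=p[:,2]; print(k,len(p),'along',np.percentile(A,[1,50,99]).round(),'z rel tcp',np.percentile(Z,[1,50,99]).round())
    if len(p)>30:
        L=p@np.array([-a[1],a[0],0]);print(' lat',np.percentile(L,[1,99]).round())
        v,u=np.nonzero(m);print(' px',u.min(),u.max(),v.min(),v.max())
    if len(sys.argv)>2: cv2.imwrite(f'pics/{sys.argv[2]}_{k}.png',c['frame'])
E
python3 tilt.py scene,top,wrist a
```

```text
time: 2.15
tool_pos: [470.0, 314.6, 61.0]
tcp_rot: [3.141, -0.0, 1.75]
contact_force: [0.0, 0.1, 0.1]
grip_width: 76.1
time: 2.9
tool_pos: [470.2, 314.2, 61.3]
tcp_rot: [3.141, 0.0, 1.749]
contact_force: [0.5, -3.2, 5.1]
grip_width: 56.0
time: 3.78
tool_pos: [469.2, 314.3, 169.8]
tcp_rot: [-3.14, 0.0, 1.75]
contact_force: [-0.4, 1.0, -1.1]
grip_width: 56.1Traceback (most recent call last):
  File "tilt.py", line 3, in <module>
    o=bot.get_obs();T=o['tool_pos'];yaw=o['tcp_rot'][2]-np.pi/2;a=np.array([np.cos(yaw),np.sin(yaw),0]);print(T.round(1),o['tcp_rot'].round(3),o['grip_width'].round(1),o['time'],o['contact_force'].round(1))
                                                                                                                                               ^^^^^^^^^^^^^^^^^^^^^
AttributeError: 'float' object has no attribute 'round'
```

```bash
sed -i "s/o\['grip_width'\].round(1)/o['grip_width']/" tilt.py; python3 tilt.py scene,top,wrist a; python3 -c "
import cv2
a=cv2.imread('pics/a_scene.png')[100:280,230:430];b=cv2.imread('pics/a_wrist.png')[:,:]
import numpy as np
a=cv2.resize(a,None,fx=2,fy=2,interpolation=3);b=cv2.resize(b,(400,300));cv2.imwrite('pics/a.png',np.hstack([a[:300],b[:300]]))"
```

```text
[469.2 314.3 169.8] [-3.14  0.    1.75] 56.07126076259413 3.775 [-0.4  1.  -1.1]
scene 512 along [-1. 42. 81.] z rel tcp [-23.  23.  47.]
 lat [-27.  22.]
 px 322 343 184 220
top 23 along [-26. -24. -22.] z rel tcp [ 1.  8. 13.]
wrist 11494 along [-27. -15.  34.] z rel tcp [ 1. 30. 43.]
 lat [-25.  25.]
 px 217 342 215 357
```

View pics/a.png

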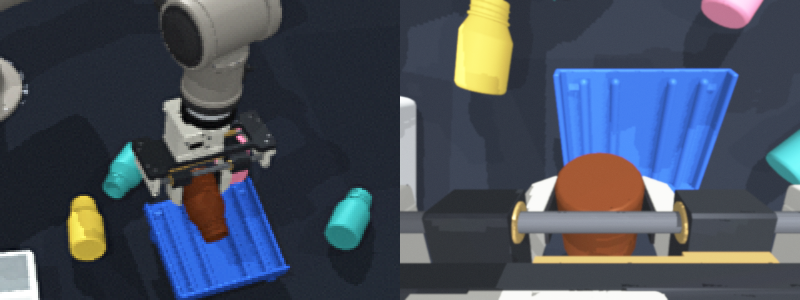

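```bash
python3 -m pendant '[{"linear":[0,0,10],"twist":-9},{"linear":[10,-20,10],"twist":-19},{"linear":[20,-35,10],"twist":-29},{"linear":[30,-50,10],"twist":-39},{"linear":[40,-70,10],"twist":-49},{"linear":[50,-90,10],"twist":-59},{"linear":[60,-110,10],"twist":-69},{"linear":[76,-130,10],"twist":-79},{"linear":[76,-142,0],"twist":-89},{"linear":[76,-142,-20],"twist":-99},{"linear":[76,-142,-40],"twist":-102.2},{"linear":[76,-142,-60],"twist":-102.2},{"linear":[76,-142,-90],"twist":-102.2},{"linear":[76,-142,-115],"twist":-102.2},{"linear":[76,-142,-130],"twist":-102.2},{"linear":[76,-142,-130],"twist":-102.2}]'
python3 tilt.py scene,top b
python3 - <<'E'
from h import *
W=cloud(cap('top'));m=(W[...,0]>530)&(W[...,0]<560)&(W[...,1]>50)&(W[...,1]<95)
p=W[m];i=np.argsort(p[:,1])
for y in range(50,96,4):
    b=(p[:,1]>=y)&(p[:,1]<y+4)
    if b.any(): print(y,p[b,2].round(0)[:8])
E
```

```text
time: 5.92
tool_pos: [545.0, 172.3, 39.5]
tcp_rot: [3.141, 0.003, -0.034]
contact_force: [-0.1, -0.7, -1.4]
grip_width: 56.0
[545.  172.3  39.5] [ 3.141e+00  3.000e-03 -3.400e-02] 55.98207451643519 5.925 [-0.1 -0.7 -1.4]
scene 277 along [-12.  49.  77.] z rel tcp [-41.  13.  48.]
 lat [-55.  28.]
 px 257 288 238 261
top 69 along [32. 45. 61.] z rel tcp [ 5. 25. 36.]
 lat [ 0. 24.]
 px 297 308 178 186
50 [87. 85. 87. 84. 86. 86. 86. 88.]
54 [89. 87. 86. 85. 87. 88. 86. 83.]
58 [88. 90. 88. 83. 88. 84. 85. 86.]
62 [87. 87. 86. 83. 86. 89. 86. 85.]
66 [87. 85. 85. 79. 83. 80. 86. 87.]
70 [84. 67. 83. 67. 85. 83.]
```

```bash
python3 -m pendant '[{"linear":[0,-12,0],"twist":0},{"linear":[0,-21,0],"twist":0},{"linear":[0,-22,5],"twist":0},{"linear":[0,-23,11],"twist":0},{"linear":[0,-24.5,17],"twist":0},{"linear":[0,-26,22],"twist":0},{"linear":[0,-26,22],"twist":0}]'
python3 tilt.py scene,wrist c;  python3 -c "
import cv2,numpy as np
a=cv2.imread('pics/c_scene.png')[170:320,200:350];b=cv2.imread('pics/c_wrist.png')
a=cv2.resize(a,(400,400),interpolation=3);b=cv2.resize(b,(400,300));cv2.imwrite('pics/c.png',np.hstack([a[:300],b]))"
```

```text
time: 6.95
tool_pos: [545.9, 146.8, 63.2]
tcp_rot: [-3.141, -0.001, -0.034]
contact_force: [-1.3, 5.6, -1.3]
grip_width: 56.3
[545.9 146.8  63.2] [-3.141e+00 -1.000e-03 -3.400e-02] 56.320688227482464 6.95 [-1.3  5.6 -1.3]
scene 249 along [-14.  47.  73.] z rel tcp [-62.   5.  48.]
 lat [-62.  28.]
 px 250 280 234 259
wrist 11436 along [-30. -15.  37.] z rel tcp [ 5. 28. 42.]
 lat [-25.  25.]
 px 216 342 211 358
```

View pics/c.png

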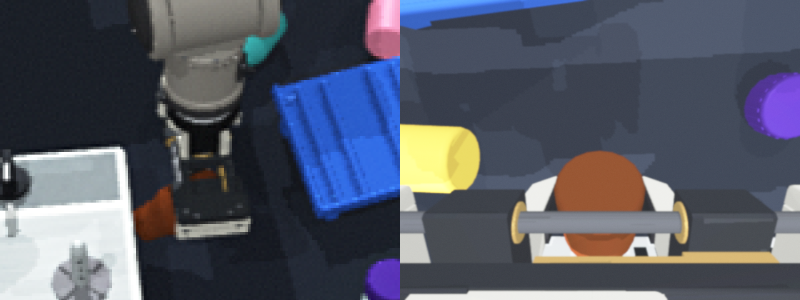

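```bash
cat > base.py <<'E'
from h import *
o=bot.get_obs();T=o['tool_pos'];yaw=o['tcp_rot'][2]-np.pi/2;a=np.array([np.cos(yaw),np.sin(yaw),0])
c=cap('wrist');W=cloud(c);H=hsv(c);h,s,v=H[...,0],H[...,1],H[...,2]
m=((h<15)|(h>172))&(s>120)&(v>25)&(np.linalg.norm(W-T,axis=-1)<90)
p=W[m]-T;P=np.c_[p@a,p@[-a[1],a[0],0],p[:,2]];r=np.random.default_rng(0);best=0
for _ in range(400):
    q=P[r.choice(len(P),3,0)];n=np.cross(q[1]-q[0],q[2]-q[0])
    if np.linalg.norm(n)<50: continue
    n/=np.linalg.norm(n);i=np.abs((P-q[0])@n)<1.5
    if i.sum()>best: best=i.sum();I=i
q=P[I];g=q.mean(0);n=np.linalg.svd(q-g,full_matrices=False)[2][2];n*=np.sign(n[2])
print('T',T.round(1),'n',len(P),best,'base normal',n.round(3),'theta',np.degrees(np.arctan2(n[2],-n[0])).round(1),'cen(along,lat,z)',g.round(1),'ext',(q.max(0)-q.min(0)).round())
E
python3 base.py; python3 -m pendant '[{"linear":[0,-2,6],"twist":0},{"linear":[0,-4,12],"twist":0},{"linear":[0,-7,18],"twist":0},{"linear":[0,-10,23],"twist":0},{"linear":[0,-14,28],"twist":0},{"linear":[0,-14,28],"twist":0}]'; python3 base.py
```

```text
T [545.9 146.8  62.9] n 11434 8542 base normal [-0.869  0.001  0.494] theta 29.6 cen(along,lat,z) [-18.3   0.3  25.4] ext [23. 53. 40.]
time: 7.85
tool_pos: [545.9, 132.2, 91.2]
tcp_rot: [-3.141, -0.001, -0.035]
contact_force: [-1.4, 4.8, -1.4]
grip_width: 56.1
T [545.9 132.2  91.2] n 9475 9033 base normal [-0.622  0.003  0.783] theta 51.5 cen(along,lat,z) [-16.8   0.4  28.6] ext [42. 53. 33.]
```

```bash
python3 -m pendant '[{"linear":[0,-5,6],"twist":0},{"linear":[0,-11,11],"twist":0},{"linear":[0,-17,16],"twist":0},{"linear":[0,-23,20],"twist":0},{"linear":[0,-29,23],"twist":0},{"linear":[0,-34,25],"twist":0},{"linear":[0,-38,26],"twist":0},{"linear":[0,-38,26],"twist":0}]'; python3 base.py
```

```text
time: 8.9
tool_pos: [545.8, 94.1, 117.1]
tcp_rot: [-3.142, -0.0, -0.035]
contact_force: [-1.8, 4.7, 0.3]
grip_width: 56.5
T [545.8  94.1 117.1] n 10435 8009 base normal [-0.125  0.014  0.992] theta 82.8 cen(along,lat,z) [-12.    0.6  34.2] ext [53. 53.  9.]
```

```bash
python3 -m pendant '[{"linear":[0,-4,0],"twist":0},{"linear":[0,-8,0],"twist":0},{"linear":[0,-10,0],"twist":0},{"linear":[0,-10,0],"twist":0}]'; python3 base.py
```

```text
time: 9.45
tool_pos: [545.9, 86.4, 119.0]
tcp_rot: [-3.138, -0.002, -0.035]
contact_force: [-6.5, 12.6, 14.7]
grip_width: 56.6
T [545.9  86.4 119. ] n 11334 7438 base normal [-0.004  0.017  1.   ] theta 89.8 cen(along,lat,z) [-11.6   0.6  35.7] ext [53. 53.  4.]
```

```bash
python3 -m pendant '[{"linear":[0,10,0],"twist":0},{"linear":[0,20,20],"twist":0},{"linear":[0,20,60],"twist":0},{"linear":[0,20,100],"twist":0},{"linear":[0,20,140],"twist":0},{"linear":[0,0,170],"twist":0},{"linear":[0,-40,170],"twist":0},{"linear":[0,-80,170],"twist":0},{"linear":[0,-114,170],"twist":0},{"linear":[0,-114,170],"twist":0}]'; sed -i 's/^q=P\[I\];g=q.mean(0)/q=P[I];print("mid",((np.percentile(q,0.5,0)+np.percentile(q,99.5,0))\/2).round(1));g=q.mean(0)/' base.py; python3 base.py
python3 - <<'E'
from h import *
c=cap('wrist');cv2.imwrite('pics/d.png',c['frame']);W=cloud(c)
z=W[...,2]
m=(z>105)&(z<165)&(W[...,0]>600)&(W[...,0]<680)&(W[...,1]>-35)&(W[...,1]<50)
p=W[m];v,u=np.nonzero(m);print(len(p),u.min() if len(u) else 0,u.max() if len(u) else 0,v.min() if len(u) else 0,v.max() if len(u) else 0)
for lo in range(105,165,10):
    b=(p[:,2]>=lo)&(p[:,2]<lo+10)
    if b.sum()>3: print(lo,b.sum(),np.percentile(p[b],[2,50,98],0).round(1).tolist())
m=(z>88)&(z<97)&(W[...,0]>600)&(W[...,0]<690)&(W[...,1]>-40)&(W[...,1]<55)&(hsv(c)[...,2]<150)
if m.sum()>5: print('foot',m.sum(),cv2.minEnclosingCircle(W[m][:,:2].astype(np.float32)))
E
```

```text
time: 10.75
tool_pos: [545.9, -32.6, 286.4]
tcp_rot: [3.139, 0.0, -0.038]
contact_force: [-0.3, -0.0, -1.3]
grip_width: 56.4
mid [-6.4  0.7 35.2]
T [545.9 -32.6 286.4] n 11035 7576 base normal [-0.03   0.016  0.999] theta 88.3 cen(along,lat,z) [-11.9   0.6  35.4] ext [52. 53.  5.]
530 363 393 137 161
105 50 [[630.0, 0.5, 105.2], [631.7, 9.6, 110.4], [639.2, 15.0, 114.7]]
115 52 [[629.8, -0.0, 115.4], [631.6, 9.9, 120.7], [638.8, 15.5, 124.4]]
125 59 [[629.9, -0.0, 125.2], [632.0, 10.9, 130.0], [639.7, 15.5, 135.0]]
135 77 [[630.2, -0.2, 135.3], [632.0, 9.8, 141.0], [643.4, 15.0, 144.9]]
145 292 [[631.3, -1.1, 145.5], [637.3, 7.2, 150.8], [645.4, 14.2, 154.0]]
foot 87 ((644.48291015625, 16.034927368164062), 25.748926162719727)
```

View pics/d.png

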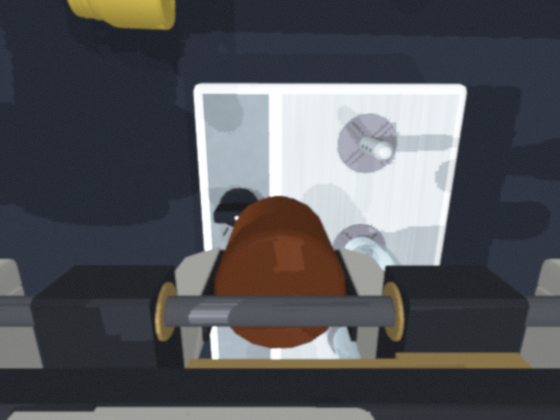

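```bash
python3 -m pendant '[{"linear":[10,38.6,0],"twist":0},{"linear":[40,38.6,0],"twist":0},{"linear":[70,38.6,0],"twist":0},{"linear":[94,38.6,0],"twist":0},{"linear":[94,38.6,-25],"twist":0},{"linear":[94,38.6,-52],"twist":0},{"linear":[94,38.6,-52],"twist":0}]'; python3 base.py
python3 - <<'E'
from h import *
c=cap('scene');W=cloud(c);H=hsv(c);h,s,v=H[...,0],H[...,1],H[...,2]
cv2.imwrite('pics/e.png',cv2.resize(c['frame'][190:310,150:310],None,fx=4,fy=4,interpolation=3))
o=bot.get_obs()['tool_pos']
m=((h<15)|(h>172))&(s>120)&(v>25)&(np.linalg.norm(W-o,axis=-1)<130)
p=W[m]
for lo in range(150,240,10):
    b=(p[:,2]>=lo)&(p[:,2]<lo+10)
    if b.sum()>3: print(lo,b.sum(),np.percentile(p[b],[2,50,98],0).round(1).tolist())
m=(W[...,2]>100)&(W[...,2]<158)&(W[...,0]>600)&(W[...,0]<680)&(W[...,1]>-35)&(W[...,1]<50);p=W[m&(s<80)]
print('tube',len(p))
for lo in range(100,158,10):
    b=(p[:,2]>=lo)&(p[:,2]<lo+10)
    if b.sum()>3: print(lo,b.sum(),np.percentile(p[b],[2,50,98],0).round(1).tolist())
E
```

```text
time: 11.72
tool_pos: [638.7, 10.2, 232.3]
tcp_rot: [3.142, 0.005, -0.033]
contact_force: [-0.3, 0.2, -0.5]
grip_width: 56.4
mid [-6.4  0.8 35.1]
T [638.7  10.2 232.3] n 10998 7550 base normal [-0.03   0.02   0.999] theta 88.3 cen(along,lat,z) [-11.9   0.8  35.4] ext [53. 53.  5.]
170 7 [[646.8, -2.1, 175.0], [654.3, 9.5, 177.7], [658.4, 17.0, 179.7]]
180 26 [[650.2, -1.0, 180.3], [656.8, 13.7, 184.1], [659.6, 27.4, 189.5]]
190 16 [[652.2, -1.2, 191.2], [658.4, 11.5, 194.9], [660.8, 27.9, 197.9]]
200 6 [[657.7, 1.0, 200.7], [661.5, 11.6, 202.1], [662.4, 28.2, 203.4]]
210 14 [[665.9, 3.6, 210.7], [666.9, 15.6, 214.0], [670.1, 25.2, 219.0]]
tube 85
100 14 [[643.8, 1.1, 100.6], [647.3, 8.9, 105.6], [650.9, 15.0, 109.5]]
110 17 [[640.4, -1.0, 110.6], [645.9, 9.2, 115.0], [650.8, 16.0, 119.8]]
120 12 [[640.1, 2.2, 120.6], [647.6, 7.3, 123.7], [649.6, 16.3, 129.5]]
130 17 [[641.3, -1.2, 130.1], [646.5, 7.9, 135.3], [650.1, 14.0, 139.6]]
140 13 [[642.0, -0.9, 140.6], [646.1, 5.8, 144.5], [648.4, 14.6, 148.2]]
150 12 [[642.7, -0.6, 150.3], [646.0, 5.4, 152.8], [648.6, 11.9, 155.0]]
```

View pics/e.png

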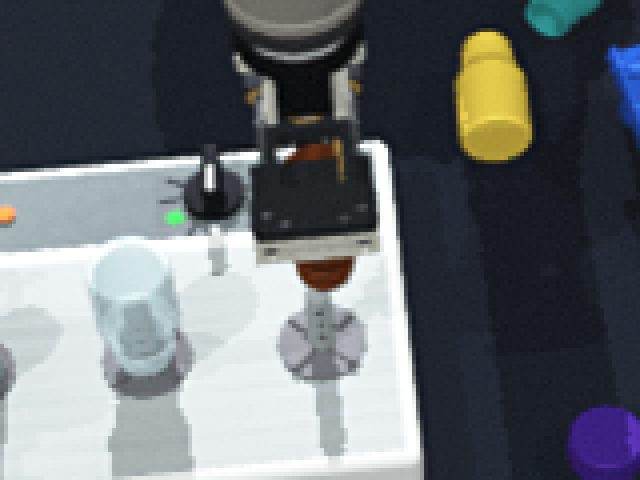

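```bash
python3 -m pendant '[{"linear":[0.5,-4,0],"twist":0},{"linear":[0.5,-4,-8],"twist":0},{"linear":[0.5,-4,-16],"twist":0},{"linear":[0.5,-4,-24],"twist":0},{"linear":[0.5,-4,-30],"twist":0},{"linear":[0.5,-4,-30],"twist":0}]'
python3 - <<'E'
from h import *
c=cap('scene');cv2.imwrite('pics/f.png',cv2.resize(c['frame'][190:310,150:310],None,fx=4,fy=4,interpolation=3))
E
```

```text
time: 12.58
tool_pos: [640.0, 5.1, 204.0]
tcp_rot: [-3.141, 0.001, -0.034]
contact_force: [0.1, 0.4, -1.5]
grip_width: 55.9
```

View pics/f.png

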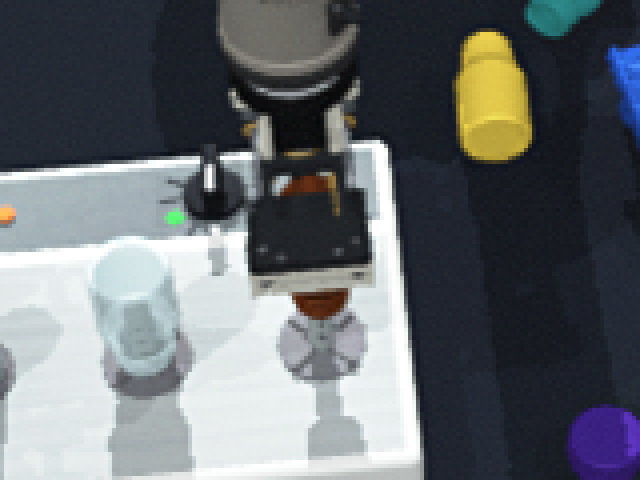

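```bash
python3 -m pendant '[{"linear":[0,1,-10],"twist":0},{"linear":[0,1,-20],"twist":0},{"linear":[0,1,-30],"twist":0},{"linear":[0,1,-38],"twist":0},{"linear":[0,1,-42],"twist":0},{"linear":[0,1,-42],"twist":0}]'; python3 -m pendant '[{"linear":[0,0,-2],"twist":0},{"linear":[0,0,-4],"twist":0},{"linear":[0,0,-4],"twist":0}]'
```

```text
time: 13.38
tool_pos: [640.3, 6.0, 162.5]
tcp_rot: [-3.142, 0.0, -0.034]
contact_force: [0.5, -0.1, -1.4]
grip_width: 56.7
time: 13.75
tool_pos: [640.3, 6.0, 158.7]
tcp_rot: [3.142, 0.0, -0.034]
contact_force: [0.5, 0.1, -1.1]
grip_width: 56.3
```

```bash
python3 -m pendant '[{"linear":[0,0,-1],"twist":0},{"linear":[0,0,-2],"twist":0},{"linear":[0,0,-2],"twist":0}]'; python3 -m pendant '[{"linear":[0,0,-1],"twist":0},{"linear":[0,0,-2],"twist":0},{"linear":[0,0,-2],"twist":0}]'
```

```text
time: 14.12
tool_pos: [640.3, 6.0, 156.6]
tcp_rot: [3.142, 0.0, -0.034]
contact_force: [0.7, -0.1, -1.7]
grip_width: 56.3
time: 14.5
tool_pos: [640.5, 5.9, 155.7]
tcp_rot: [3.141, -0.001, -0.034]
contact_force: [-2.7, -1.4, 4.1]
grip_width: 56.5
```

```bash
python3 -m pendant '[{"linear":[0,0,0],"twist":0},{"linear":[0,0,0],"twist":0},{"linear":[0,0,0],"twist":0}]' 60; python3 base.py; python3 -m pendant '[{"linear":[0,0,0],"twist":0},{"linear":[0,0,0],"twist":0},{"linear":[0,0,10],"twist":0},{"linear":[0,0,30],"twist":0},{"linear":[0,0,60],"twist":0},{"linear":[0,0,90],"twist":0},{"linear":[0,0,90],"twist":0}]' 20; python3 base.py
python3 - <<'E'
from h import *
for k in('scene','top'):
    c=cap(k);W=cloud(c);H=hsv(c);h,s,v=H[...,0],H[...,1],H[...,2]
    m=((h<15)|(h>172))&(s>120)&(v>25)&(np.linalg.norm(W-[640,7,140],axis=-1)<90)
    p=W[m]; print(k,len(p))
    for lo in range(85,205,10):
        b=(p[:,2]>=lo)&(p[:,2]<lo+10)
        if b.sum()>3: print(lo,b.sum(),np.percentile(p[b],[2,50,98],0).round(1).tolist())
    if k=='scene':cv2.imwrite('pics/g.png',cv2.resize(c['frame'][190:310,150:310],None,fx=4,fy=4,interpolation=3))
E
```

```text
time: 14.88
tool_pos: [640.3, 6.0, 154.4]
tcp_rot: [-3.142, 0.0, -0.034]
contact_force: [0.3, 0.6, -1.2]
grip_width: 69.9
mid [-4.3 -0.7 36.6]
T [640.3   6.  154.4] n 11110 7293 base normal [-0.007  0.001  1.   ] theta 89.6 cen(along,lat,z) [-8.9 -0.7 36.7] ext [53. 52.  4.]
time: 15.8
tool_pos: [641.6, 5.9, 248.3]
tcp_rot: [3.141, -0.007, -0.034]
contact_force: [-0.0, -0.4, -0.3]
grip_width: 84.8
mid [ -4.2  -2.3 -57.1]
T [641.6   5.9 248.3] n 4998 4315 base normal [-0.006  0.003  1.   ] theta 89.7 cen(along,lat,z) [ -4.9  -2.2 -57.1] ext [52. 52.  4.]
scene 413
95 22 [[646.5, -6.5, 95.5], [656.3, 7.6, 99.4], [661.2, 23.6, 104.8]]
105 20 [[649.9, -6.2, 105.3], [657.3, 8.1, 109.0], [661.0, 24.1, 114.8]]
115 11 [[655.6, -1.6, 115.5], [659.5, 11.2, 117.1], [662.8, 24.6, 123.0]]
125 12 [[660.9, -6.3, 128.2], [665.5, 7.3, 131.3], [666.7, 23.7, 134.3]]
135 34 [[654.7, -12.2, 135.7], [664.7, 6.3, 140.1], [668.8, 29.5, 144.6]]
145 43 [[652.4, -15.2, 145.3], [664.4, 9.3, 150.2], [670.2, 31.9, 154.4]]
155 41 [[653.6, -13.2, 155.4], [664.5, 10.0, 159.8], [669.5, 32.3, 164.8]]
165 42 [[653.3, -14.3, 165.9], [664.5, 8.1, 170.5], [669.6, 33.0, 174.5]]
175 42 [[652.6, -14.0, 175.6], [664.5, 11.2, 179.9], [669.5, 33.3, 184.5]]
185 123 [[639.2, -14.8, 185.5], [656.4, 9.6, 191.6], [667.6, 33.3, 194.6]]
195 20 [[643.5, -11.8, 195.0], [655.6, 13.2, 195.8], [669.8, 29.6, 198.3]]
top 19
175 4 [[630.7, 36.2, 175.4], [635.2, 38.0, 175.5], [638.7, 38.0, 178.6]]
185 9 [[631.2, 35.1, 185.6], [638.4, 37.2, 192.9], [647.8, 37.6, 194.1]]
```

View pics/g.png

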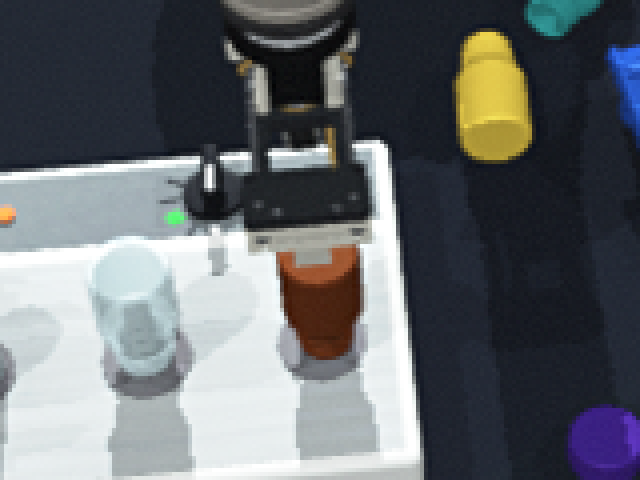

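```bash
python3 -m pendant '[{"linear":[-10,0,10],"twist":5},{"linear":[-30,-10,10],"twist":15},{"linear":[-50,-20,10],"twist":25},{"linear":[-70,-30,10],"twist":35},{"linear":[-90,-40,10],"twist":45},{"linear":[-110,-50,10],"twist":55},{"linear":[-138,-63,10],"twist":65},{"linear":[-138,-63,0],"twist":75},{"linear":[-138,-63,-20],"twist":85},{"linear":[-138,-63,-40],"twist":90},{"linear":[-138,-63,-50],"twist":90},{"linear":[-138,-63,-50],"twist":90},{"linear":[-138,-63,-50],"twist":90}]' 116
python3 - <<'E'
from h import *
o=bot.get_obs();print(o['tool_pos'],o['tcp_rot'])
for k in('top','wrist'):
    c=cap(k);W=cloud(c);z=W[...,2];m=(z>118)&(z<130)&(W[...,0]>465)&(W[...,0]<545)&(W[...,1]>-90)&(W[...,1]<-30)
    if m.sum()>9: print(k,m.sum(),cv2.minAreaRect(W[m][:,:2].astype(np.float32)),np.median(W[m],0))
E
```

```text
time: 17.58
tool_pos: [502.6, -57.1, 195.2]
tcp_rot: [3.141, 0.0, 1.536]
contact_force: [-0.2, -1.3, 1.0]
grip_width: 49.9
[502.64428307 -57.0516379  195.20473355] [3.14080570e+00 9.68537560e-05 1.53559814e+00]
top 25 ((499.88934326171875, -59.17691421508789), (10.86467456817627, 43.346981048583984), 76.68675231933594) [483.84493164 -57.068449   122.81921865]
wrist 1121 ((499.8590087890625, -58.06536102294922), (13.87188720703125, 45.35977554321289), 87.51114654541016) [498.41412272 -58.12408179 120.87603215]
```

```bash
python3 -m pendant '[{"linear":[-1.5,-0.8,-30],"twist":0},{"linear":[-1.5,-0.8,-60],"twist":0},{"linear":[-1.5,-0.8,-80],"twist":0},{"linear":[-1.5,-0.8,-90],"twist":0},{"linear":[-1.5,-0.8,-95],"twist":0},{"linear":[-1.5,-0.8,-95],"twist":0}]'; python3 -m pendant '[{"linear":[0,0,0],"twist":0},{"linear":[0,0,0],"twist":0},{"linear":[0,0,0],"twist":0},{"linear":[0,0,0],"twist":0},{"linear":[0,0,0],"twist":0}]' 255;  python3 -m pendant '[{"linear":[0,0,0],"twist":-7},{"linear":[0,0,0],"twist":-14},{"linear":[0,0,0],"twist":-20},{"linear":[0,0,0],"twist":-20}]'
```

```text
time: 18.42
tool_pos: [501.1, -57.9, 100.1]
tcp_rot: [3.141, 0.0, 1.536]
contact_force: [-0.3, -0.0, -0.7]
grip_width: 50.0
time: 19.05
tool_pos: [500.9, -58.4, 99.9]
tcp_rot: [3.141, 0.001, 1.536]
contact_force: [-1.5, -4.1, 1.6]
grip_width: 14.1
time: 19.55
tool_pos: [500.9, -58.6, 99.9]
tcp_rot: [3.141, 0.001, 1.187]
contact_force: [-1.8, -5.3, 1.5]
grip_width: 14.0
```

```bash
python3 -m pendant '[{"linear":[0,0,0],"twist":-8},{"linear":[0,0,0],"twist":-16},{"linear":[0,0,0],"twist":-24},{"linear":[0,0,0],"twist":-32},{"linear":[0,0,0],"twist":-38},{"linear":[0,0,0],"twist":-40},{"linear":[0,0,0],"twist":-40},{"linear":[0,0,0],"twist":-40}]'; python3 -m pendant '[{"linear":[0,0,0],"twist":0},{"linear":[0,0,0],"twist":0},{"linear":[0,0,0],"twist":0},{"linear":[0,0,0],"twist":0},{"linear":[0,0,20],"twist":0},{"linear":[0,0,50],"twist":0},{"linear":[0,0,90],"twist":0},{"linear":[-30,0,130],"twist":0},{"linear":[-60,0,160],"twist":0},{"linear":[-60,50,160],"twist":0},{"linear":[-60,100,160],"twist":0},{"linear":[-60,150,160],"twist":0},{"linear":[-60,150,160],"twist":0},{"linear":[-60,150,160],"twist":0}]' 116
python3 - <<'E'
from h import *
o=bot.get_obs();print(o['tool_pos'],o['time'])
for k in('top','scene'):
    c=cap(k);W=cloud(c);z=W[...,2];m=(z>119)&(z<130)&(W[...,0]>465)&(W[...,0]<545)&(W[...,1]>-95)&(W[...,1]<-20)
    if m.sum()>9: print(k,m.sum(),cv2.minAreaRect(W[m][:,:2].astype(np.float32)))
    H=hsv(c);h,s,v=H[...,0],H[...,1],H[...,2]
    p=W[((h<15)|(h>172))&(s>120)&(v>25)&(np.linalg.norm(W-[640,7,140],axis=-1)<90)]
    q=p[p[:,2]>187];print('amber',len(p),np.percentile(p[:,2],[1,98]),'base',cv2.minEnclosingCircle(q[:,:2].astype(np.float32)))
    p=p[(p[:,2]>140)&(p[:,2]<195)];print('z-bins y mid',[ (zz,np.percentile(p[abs(p[:,2]-zz)<6][:,1],[2,98]).round(1).tolist()) for zz in(150,165,180)])
    n,l,st,ce=cv2.connectedComponentsWithStats(((z>98)&(z<260)&(W[...,0]>590)&(W[...,0]<700)&(W[...,1]>-320)&(W[...,1]<-60)).astype(np.uint8))
    for i in range(1,n):
        if st[i,4]>60: print('comp',np.nanmedian(W[l==i],0).round())
    cv2.imwrite(f'pics/z_{k}.png',c['frame'])
a=cv2.imread('pics/z_scene.png')[190:330,110:310];b=cv2.imread('pics/z_top.png')[110:230,310:470]
cv2.imwrite('pics/z.png',np.hstack([cv2.resize(a,(400,280),interpolation=3),cv2.resize(b,(373,280),interpolation=3)]))
E
```

```text
time: 20.55
tool_pos: [500.6, -58.9, 99.9]
tcp_rot: [3.14, 0.001, 0.49]
contact_force: [-2.2, -6.2, 1.9]
grip_width: 13.8
time: 22.3
tool_pos: [440.7, 91.9, 259.7]
tcp_rot: [3.141, 0.0, 0.49]
contact_force: [-0.1, -0.8, -0.0]
grip_width: 50.0
[440.74330342  91.94932624 259.67633395] 22.3
amber 520 [136.75403076 196.44629724] base ((638.8426513671875, 11.640349388122559), 26.775775909423828)
z-bins y mid [(150, [-7.7, 36.8]), (165, [-5.3, 37.2]), (180, [-4.5, 38.3])]
comp [ 628. -106.  192.]
comp [ 626. -223.  162.]
scene 58 ((502.46954345703125, -56.82203674316406), (16.5227108001709, 46.8878288269043), 31.344337463378906)
amber 553 [ 97.34498693 195.85229921] base ((642.5440673828125, 10.651559829711914), 27.996238708496094)
z-bins y mid [(150, [-15.2, 31.8]), (165, [-14.2, 32.6]), (180, [-13.8, 33.6])]
comp [ 651. -111.  185.]
comp [ 644. -229.  156.]
```

View pics/z.png

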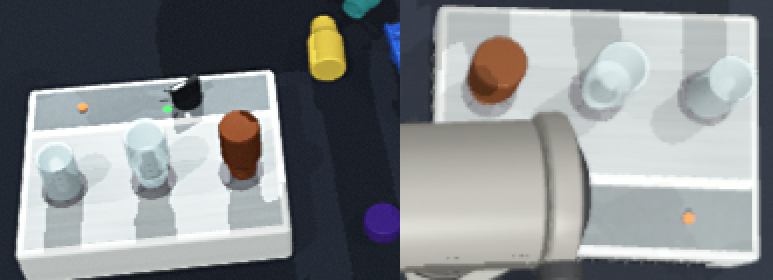

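```bash
python3 -c "
from plant import bot
print(bot.get_obs()['contact_force'],bot.close_job())"
```

```text
the job is handed in; nothing more can be done
[ 0.38237158 -0.50975178 -0.04399647] None
```

The amber bottle is mouth down on the free (+y) tube, the timer knob is at about the green mark, and the job is handed in at about 22 s. No verdict was reported.

**Method:** The moves only turn about vertical, so I gripped the bottle near its base and pressed its mouth against the dryer's side wall while lifting. It pivoted in the pads to 89.8° (mouth down). I then lowered it over the tube until about 5 N of contact, let go, gripped the knob bar and turned it 60° clockwise.

**Last checks:**
- **Bottle:** Its base is at about z = 191 mm, which puts the rim on the seat at about 92 mm. It was within 1° of plumb when last measured, just after release. Its axis is about 3 mm from the tube's axis.
- **Knob:** The scene camera reads the bar at about 57° from off, and the tool turned 59.9°. The top camera could not see the knob because the arm was in the way.
- **Neighbours:** The hanging clear bottle and beaker are within about 1 mm of where they started. I did not re-measure the stock bottle or the purple cap, but no move passed near them.
- **Arm:** It is parked clear, with a contact force reading near zero.
- **Disagreement:** The top and scene cameras differ by about 4 mm on the bottle's position, because each sees a different side of it. Both readings are well inside the 12 mm limit.

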